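# Hold a valve seal on its seat with sprung tweezers

## Robot

A 7-joint arm with a two-finger parallel gripper is mounted at the origin on the work surface. World frame = base frame: x ahead of the robot, y to its left, z up, the work surface at z = 0. Lengths are in mm, angles in rad, forces in N, time in s.
With the tool pointing down it reaches from about 400 to 925 mm from the base axis. Payload 5.6 kg.
Tool frame: the origin (TCP) lies on the centre line of the jaws, within the pads' length; the fingertips stand 19 mm ahead of it and the grasp point (between the pads) is the TCP; z points along the fingers, y is the line along which they close (so a half turn about z gives the same grasp; the last joint's range is limited). The gripper opens to 85 mm and grips with 20 to 120 N. Pads are 22 mm wide; open, the fingers measure 114 mm over their backs; the gripper's body (76 mm by 85 mm) begins 54 mm behind the grasp point. The pads swing forward as they close: fully open they stand 13 mm farther back than shut.
Start: joints at [1.102, 0.468, -0.012, 1.603, 0.006, 1.071, -0.056], TCP at [268.444, -591.984, 250.29] pointing down, gripper open.
Joint ranges: [-2.53, 2.53], [-0.31, 2.02], [-1.57, 1.55], [0.28, 2.44], [-1.29, 4.43], [0.15, 1.84], [-2.92, 2.92]. Speed limits (rad/s): [2.57, 2.57, 3.14, 3.14, 3.14, 3.14, 3.14].

## Interface

Orientations are given as a unit quaternion [x, y, z, w].
In Python, from workcell import read_state, get_image, calibration, finish_job gives the robot as it stands. The module is installed in compiled form; this text tells all that it offers.
- The arm moves only by the tool servo_tool, never from a script. Its arguments are lists of equal length, an entry for each row: "grip": the opening, from 0 (shut) to 1 (fully open); "xyz": the shift along the tool's x, y, z as a fraction of full scale, a list of three; "rotation": the turn, a rotation vector about the tool's x, y, z as a fraction of full scale, a list of three. In form: {"grip": [grip, ...], "xyz": [[x, y, z], ...], "rotation": [[wx, wy, wz], ...]}. A call has exactly 5 rows; each row is the pose to reach, as a shift and turn from the pose commanded when the call began, along the tool's axes at that moment; what a row does not reach only later rows make up. Full scale, the value 1, is 1000 mm for a shift and pi/2 rad for a turn. A row lasts 1/12 s, in which the tool goes at most 41.7 mm and 7.16 degrees, less where a joint would pass 70% of its speed; a pose out of reach is approached as far as the arm can. A call with a number of a shift or a turn outside -1 to 1 is refused whole. A call with a gripper value outside its range is refused whole. The fingers move at their own pace and stop on an object; the grip force is fixed at half the most. Time passes only in rows, so rows that repeat a pose let the fingers close, or fill a call up. It gives the time, the measured TCP pose, the force, the opening and the grip force at its end, in the units of the state.
- read_state(): the state, without advancing time (a new reading comes with each control period).
- get_image(name): name is "scene" or "top" or "wrist"; returns the picture (420x560x3 uint8, red, green, blue); there is no depth.
- calibration(name): a dict with "fx", "fy", "cx", "cy" (pixels), "distortion" ([k1, k2, p1, p2, k3] as OpenCV has them; the pictures are not rectified), "rvec" (rotation vector, rad) and "tvec" (3), from world to camera coordinates, as OpenCV has them; the wrist camera has in their place "T_tool_cam" (4x4, takes a point from camera to tool coordinates, whose origin is the TCP and whose axes are the flange's). Camera axes: x right, y down, z forward; pixel columns grow to the right and rows downward; lengths in mm; the calibration is good to about 2 mm. A picture is of the moment at which its call begins: read the wrist's pose just before it. calibration takes no time and is no camera call.
- finish_job(): hands the job in; it is judged then, once.
The state is a dict: "time_s": time; "qpos": joint angles; "qvel": joint speeds; "effort": joint torques, N m; "tcp_pos": TCP position; "tool_rot": TCP orientation; "ft_force": force on the tool from outside, world axes, zero at the start; "moment": the same for the moment, N m; "grip_width": opening from 0.0 (shut) to 1.0 (fully open); "finger_force": force on a finger pad.
Only numpy, scipy, OpenCV 4.12 (cv2) and the standard library are available. Lean on these libraries where they do the work, as an engineer would, in place of code of your own. Each camera call takes 0.05 s, during which the arm holds its last target. There are 200 camera calls.

## Task

The brass valve body from the coffee machine has been knocked over: stand it upright on its hexagonal foot, mouth up, and let go of it. Then pick up the long bent-tip tweezers, squeeze them until the tips are as far apart as the pale ring marked on the black seal inside the valve's mouth (34.5 mm across its middle), and lower both tips gently onto the seal, on opposite sides of the spindle. Finish while still holding the tweezers there, tip gap steady, tips resting on the seal and the valve upright; leave the other things on the bench alone.

Things in the scene. Friction and masses are not known exactly. Their poses are not given: they have to be found in the camera images.
- valve_mid (a point): Brass valve body, 76 mm long, about 0.45 kg: round, 56 mm diameter, over the 46 mm at its mouth end; hexagonal, 56 mm across flats, over the 30 mm at its foot end. It starts lying level on its side. This point is on its axis, half-way along (28 mm above the bench lying, 38 mm standing). Its x axis points along the body from foot to mouth.
- valve_foot (a point): Centre of the valve body's flat foot face, on its axis 38 mm from valve_mid (same axes). It is at bench height when the body stands.
- seal_center (a point): Middle of the seal's upper face in the valve's mouth, on the axis, 30 mm from valve_mid (same axes), 68 mm above the bench when standing. The mouth has a 49 mm bore; its rim stands 8 mm above the seal. In the middle: a boss, 20 mm diameter, 6 mm above the seal, with a spindle, 9 mm, 21 mm above it. The seal is black with a pale ring, 31 mm inner and 38 mm outer diameter.
- tweezers_grip (a point): Long bent-tip steel tweezers, 85 g, lying with the arms spread sideways and bent tips down. This point, fixed to the left arm, is mid-way between the ribbed grip panels, 25 mm above the bench. x points to the tips, z up. Panels: 72 mm long, 12 mm high, 34 mm over their outer faces and parallel at a 34.5 mm tip gap (42 mm at rest); their strips rise 9 degrees towards the tips.
- tweezers_tail (a point): Tail end of the tweezers, 138 mm behind tweezers_grip and 21 mm lower. From the tail the arms rise past the panels to a bend 74 mm ahead of tweezers_grip, 37 mm above the bench, and then go steeply down to the tips. The tweezers balance about 5 mm ahead of tweezers_grip.
- tip_left (a point): Middle of the round end (radius 2.5 mm) of the left arm's tip, 97 mm ahead of tweezers_grip and 22.8 mm lower; +25 mm in the tweezers' y at rest.
- tip_right (a point): The same of the right arm's tip; -25 mm in the tweezers' y at rest. The distance between tip_left and tip_right is the tip gap, 50.5 mm at rest. As the arms close, the tips stay on either side of the mid-plane of the grip.
- tweezers_arm (a joint): Closing angle of the tweezers (rad) about the spring bend 120 mm behind tweezers_grip: 0 at rest (tip gap 50.5 mm), 0.073 at a tip gap of 34.5 mm; each 0.01 rad closes the tips by 2.2 mm and the panels by 1.2 mm. The spring pushes the panels apart with about 3 N each at rest, 7 N at the 34.5 mm gap.
- screwdriver: Bystander: screwdriver with amber handle, 190 mm long, lying between the two task places; origin under its middle.
- wrench: Bystander: open-ended wrench, 160 mm, lying flat; origin under its middle.
- fine_tweezers: Bystander: short straight dark tweezers, 115 mm, lying flat, 6 mm high; origin under its middle.
- tamper: Bystander: steel coffee tamper standing on its 58 mm foot, 96 mm tall; origin under its middle.
- portafilter: Bystander: portafilter, 70 mm basket, 38 mm high, with a black handle out to 180 mm along its own -x; origin under the basket.
- milk_jug: Bystander: steel milk jug, 82 mm diameter, 95 mm tall, handle on its own +y; origin under its middle.
- grease_pot: Bystander: white pot with a black lid, 60 mm diameter, 45 mm tall; origin under its middle.
Mind the look-alikes: they are no part of the job. What is shaped like the part that bears valve_mid but purple is not meant.

How it is judged:
By the outcome, as a careful person would: the job done as asked, in the order asked, and still so for the second after the job is handed in, while the arm keeps its last pose, push and grip.
It also fails if it takes over 64 s, if anything falls off the work surface, if the arm or the gripper's body presses on something with over 40 N, if the wrist force passes 120 N, or if a joint passes its speed limit or range.

## Working session

There is one attempt and no reset: what is moved stays moved. The work goes in short steps, Python scripts to look and compute and a tool call to move; the robot and the scene stay as the last step left them, time stands still between calls to the robot, and variables do not carry over. Pictures are saved under pics/ and viewed, at most 10 in all, crops included, and the job is handed in when it is done.

Besides the shell and the picture viewer there is one more tool, called after "Request:" as name(argument=value, ...) on one line, values as JSON. servo_tool: Moves the arm, as the interface text tells. Shift numbers are shares of 1000 mm and turn numbers shares of pi/2 rad, none past 1 either way. Its arguments: {"type":"object","properties":{"grip":{"type":"array","items":{"type":"number"}},"xyz":{"type":"array","items":{"type":"array","items":{"type":"number","minimum":-1,"maximum":1}}},"rotation":{"type":"array","items":{"type":"array","items":{"type":"number","minimum":-1,"maximum":1}}}},"required":["grip","xyz","rotation"]}

```bash
mkdir -p pics; cat > h.py <<'E'
import numpy as np, cv2
from scipy.spatial.transform import Rotation as R
from workcell import read_state, get_image, calibration, finish_job
def cam(name, st=None):
    c=calibration(name); K=np.array([[c['fx'],0,c['cx']],[0,c['fy'],c['cy']],[0,0,1.]]); d=np.array(c['distortion'],float)
    if name=='wrist':
        T=np.eye(4); T[:3,:3]=R.from_quat(st['tool_rot']).as_matrix(); T[:3,3]=st['tcp_pos']
        W=T@np.array(c['T_tool_cam']); Rwc=W[:3,:3]; o=W[:3,3]
    else:
        Rm=cv2.Rodrigues(np.array(c['rvec'],float))[0]; Rwc=Rm.T; o=-Rm.T@np.array(c['tvec'],float).ravel()
    return K,d,Rwc,o
def ray(cm,uv):
    K,d,Rw,o=cm
    p=cv2.undistortPoints(np.array(uv,float).reshape(-1,1,2),K,d).reshape(-1,2)
    v=np.c_[p,np.ones(len(p))]@Rw.T
    return o,v/np.linalg.norm(v,axis=1)[:,None]
def onz(cm,uv,z):
    o,v=ray(cm,uv); return o+v*((z-o[2])/v[:,2])[:,None]
def proj(cm,P):
    K,d,Rw,o=cm; rv=cv2.Rodrigues(Rw.T)[0]
    return cv2.projectPoints(np.array(P,float).reshape(-1,1,3),rv,-Rw.T@o,K,d)[0].reshape(-1,2)
def snap(name,fn):
    st=read_state(); im=get_image(name); cv2.imwrite('pics/'+fn,im[:,:,::-1]); return im,cam(name,st)
E
python3 - <<'E'
from h import *
for n in('scene','top'): 
    im,c=snap(n,n+'0.png'); print(n,c[3],c[2][:,2])
print(read_state()); print(calibration('wrist')['T_tool_cam'])
E
```

```text
scene [ 915.17264904  573.25482711 1027.5507954 ] [-0.32295231 -0.48995216 -0.80972136]
top [ 390.24259506  -25.82687635 1687.46377198] [ 0.08860349  0.01110116 -0.99600511]
{'time_s': 0.1, 'qpos': array([ 1.10199509,  0.46833434, -0.01158549,  1.60352448,  0.00598825,
        1.07141227, -0.05630638]), 'qvel': array([-0.00066747, -0.00126578,  0.00025744, -0.00260359,  0.00019211,
        0.00060318, -0.00149541]), 'effort': array([ 5.12109400e-04, -5.33524203e+01,  2.08281807e-02, -2.51965803e+01,
        1.13635382e-02,  4.30643719e-03, -2.59064961e-06]), 'tcp_pos': array([ 268.22258486, -591.55873832,  249.40712099]), 'tool_rot': array([ 9.77431524e-01,  2.11250894e-01, -2.29479666e-04, -7.89356259e-04]), 'ft_force': array([-0.13870098,  0.14691691,  1.13622006]), 'moment': array([ 0.00447654, -0.01846567, -0.08173624]), 'finger_force': 0.0, 'grip_width': 1.0006897085699844}
[[ 1.22819422e-05 -9.44480296e-01 -3.28568061e-01  8.38268392e+01]
 [ 9.99999515e-01  3.35248527e-04 -9.26303337e-04 -1.61897515e-01]
 [ 9.85027208e-04 -3.28567891e-01  9.44479842e-01 -1.23669320e+02]
 [ 0.00000000e+00  0.00000000e+00  0.00000000e+00  1.00000000e+00]]
```

View pics/scene0.png

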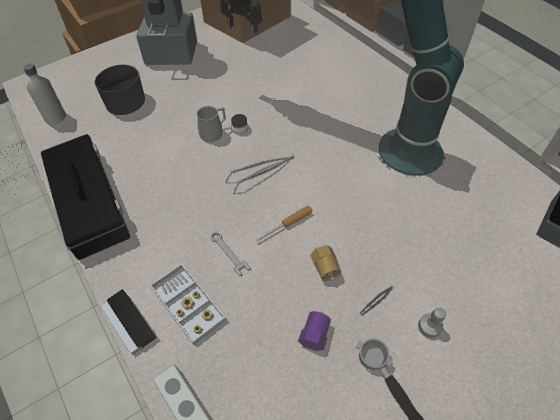

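View pics/top0.png

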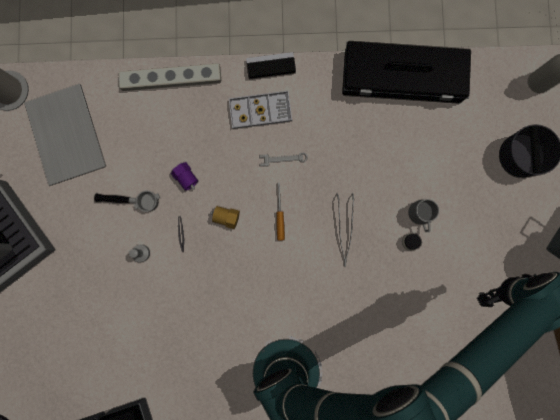

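The scene view shows the brass valve at about (325,262) and the purple look-alike at (315,330). The long tweezers run from tail (293,157) to tips (228,180) and (236,190). In the top view the valve is at (225,217), and the tweezers run from tail (345,265) to tips (336,195) and (351,195).

```bash
python3 - <<'E'
from h import *
t=cv2.imread('pics/top0.png'); s=cv2.imread('pics/scene0.png')
for n,im,roi in(('top',t,(200,195,250,240)),('scene',s,(300,235,352,290))):
    h=cv2.cvtColor(im,cv2.COLOR_BGR2HSV); m=cv2.inRange(h,(12,90,40),(30,255,255)); k=np.zeros_like(m); x0,y0,x1,y1=roi; k[y0:y1,x0:x1]=m[y0:y1,x0:x1]
    c=max(cv2.findContours(k,0,1)[0],key=cv2.contourArea); r=cv2.minAreaRect(c); b=cv2.boxPoints(r); cm=cam(n)
    print(n,r,'\n',onz(cm,[r[0]],28).round(1),'\n',onz(cm,b,28).round(1))
cm=cam('top'); print(onz(cm,[(345,265),(336,195),(351,195)],5).round(1))
a=cv2.resize(t[190:250,195:260],None,fx=6,fy=6,interpolation=2); b=cv2.resize(s[235:290,300:352],None,fx=6,fy=6,interpolation=2)
d=cv2.resize(t[185:275,320:370],None,fx=4,fy=4,interpolation=2)
W=np.zeros((370,390+312+0,3),np.uint8); W[:360,:390]=a; W[:330,390:702]=b
cv2.imwrite('pics/c0.png',np.hstack([W[:360], ] )); cv2.imwrite('pics/c1.png',d)
E
```

```text
top ((224.8529510498047, 216.58824157714844), (25.223705291748047, 19.160314559936523), 14.03624439239502) 
 [[506.  180.6  28. ]] 
 [[487.1 228.2  28. ]
 [547.1 212.1  28. ]
 [524.8 132.9  28. ]
 [465.  149.2  28. ]]
scene ((324.20001220703125, 260.4000549316406), (29.516096115112305, 20.57182502746582), 63.43495178222656) 
 [[502.8 173.4  28. ]] 
 [[521.2 128.   28. ]
 [462.5 133.6  28. ]
 [484.9 217.6  28. ]
 [541.  211.   28. ]]
[[ 338.5 -204.2    5. ]
 [ 567.8 -183.6    5. ]
 [ 566.3 -232.9    5. ]]
```

View pics/c0.png

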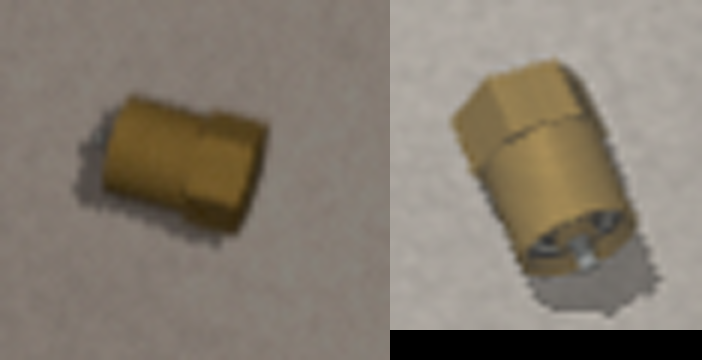

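The crop shows the mouth, with its spindle, toward world +y and the hex foot toward -y, so the axis is at about 74°. I'll start moving toward it.

Request:
servo_tool(grip=[1,1,1,1,1], xyz=[[0.026,-0.03,0],[0.052,-0.06,0],[0.078,-0.09,0],[0.104,-0.12,0],[0.13,-0.15,0]], rotation=[[0,0,0],[0,0,0],[0,0,0],[0,0,0],[0,0,0]])

```text
time_s: 0.52
tcp_pos: [324.9, -399.6, 249.9]
tool_rot: [0.977, 0.211, -0.0, -0.0]
ft_force: [0.8, -0.2, -1.0]
grip_width: 1.003
finger_force: 0.0
```

Request:
servo_tool(grip=[1,1,1,1,1], xyz=[[0.026,-0.03,0],[0.052,-0.06,0],[0.078,-0.09,0],[0.104,-0.12,0],[0.13,-0.15,0]], rotation=[[0,0,0],[0,0,0],[0,0,0],[0,0,0],[0,0,0]])

```text
time_s: 0.93
tcp_pos: [381.3, -209.5, 250.2]
tool_rot: [0.977, 0.211, -0.0, 0.0]
ft_force: [1.0, 0.2, 0.2]
grip_width: 0.999
finger_force: 0.0
```

Request:
servo_tool(grip=[1,1,1,1,1], xyz=[[0.026,-0.03,0],[0.052,-0.06,0],[0.078,-0.09,0],[0.104,-0.12,0],[0.13,-0.15,0]], rotation=[[0,0,0],[0,0,0],[0,0,0],[0,0,0],[0,0,0]])

```text
time_s: 1.35
tcp_pos: [437.7, -19.2, 250.3]
tool_rot: [0.977, 0.211, 0.0, 0.0]
ft_force: [1.3, -0.7, -0.5]
grip_width: 1.003
finger_force: 0.0
```

Request:
servo_tool(grip=[1,1,1,1,1], xyz=[[0.026,-0.03,0],[0.052,-0.06,0],[0.078,-0.09,0],[0.104,-0.12,0],[0.13,-0.15,0]], rotation=[[0,0,0],[0,0,0],[0,0,0],[0,0,0],[0,0,0]])

```text
time_s: 1.77
tcp_pos: [494.3, 170.9, 250.0]
tool_rot: [0.977, 0.211, -0.0, 0.0]
ft_force: [-0.3, -0.5, -0.3]
grip_width: 1.001
finger_force: 0.0
```

Request:
servo_tool(grip=[1,1,1,1,1], xyz=[[0,0,0],[0,0,0],[0,0,0],[0,0,0],[0,0,0]], rotation=[[0,0,-0.07],[0,0,-0.14],[0,0,-0.21],[0,0,-0.28],[0,0,-0.35]])

```text
time_s: 2.18
tcp_pos: [493.9, 169.2, 249.8]
tool_rot: [0.882, 0.471, -0.0, -0.0]
ft_force: [-0.5, -0.9, -0.8]
grip_width: 0.997
finger_force: 0.0
```

Request:
servo_tool(grip=[1,1,1,1,1], xyz=[[0,0,0],[0,0,0],[0,0,0],[0,0,0],[0,0,0]], rotation=[[0,0,-0.07],[0,0,-0.14],[0,0,-0.2],[0,0,-0.2],[0,0,-0.2]])

```text
time_s: 2.6
tcp_pos: [494.1, 169.0, 250.0]
tool_rot: [0.8, 0.6, -0.0, -0.0]
ft_force: [-0.4, -0.1, -0.3]
grip_width: 1.001
finger_force: 0.0
```

```bash
cat > brass.py <<'E'
from h import *
import sys
def brass(fn='w.png',zs=28):
    im,cm=snap('wrist',fn); h=cv2.cvtColor(im,cv2.COLOR_RGB2HSV); m=cv2.inRange(h,(12,90,40),(30,255,255))
    c=max(cv2.findContours(m,0,1)[0],key=cv2.contourArea); r=cv2.minAreaRect(c); b=cv2.boxPoints(r)
    return im,cm,c,r,b
E
python3 - <<'E'
from brass import *
s=read_state(); print(s['time_s'],s['tcp_pos'],s['qpos'].round(2),R.from_quat(s['tool_rot']).as_matrix().round(3))
im,cm,c,r,b=brass('w1.png'); print(r,'\n',onz(cm,b,28).round(1)); print(cm[3])
E
```

```text
2.6 [494.11265146 168.96692218 249.95095539] [ 0.18  0.34 -0.69  1.88  0.25  1.01 -0.9 ] [[ 0.28   0.96  -0.001]
 [ 0.96  -0.28  -0.   ]
 [-0.    -0.001 -1.   ]]
((288.5, 161.5), (85.0, 63.0), 90.0) 
 [[485.3 227.5  28. ]
 [543.9 210.4  28. ]
 [522.5 126.1  28. ]
 [459.1 144.6  28. ]]
[516.97322502 250.15385314 373.60051596]
```

View pics/w1.png

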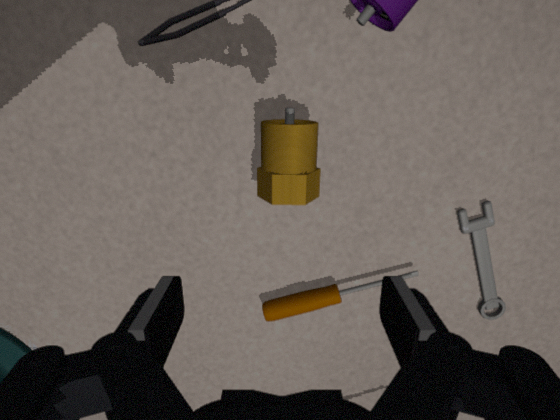

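The wrist view shows the valve with its axis almost vertical in the image at column 289–290. The foot edge is at row 203, the hex/round step at about row 171, the mouth rim at about row 121, and the spindle tip at (290,110). The axis therefore runs along tool x.

```bash
python3 - <<'E'
from brass import *
s=read_state(); cm=cam('wrist',s); Rm=R.from_quat(s['tool_rot']).as_matrix(); p=s['tcp_pos']
im=cv2.imread('pics/w1.png'); h=cv2.cvtColor(im,cv2.COLOR_BGR2HSV); m=cv2.inRange(h,(12,90,40),(30,255,255))
for r in (118,120,122,124,130,150,160,165,168,172,176,186,195,200,203,205):
    x=np.nonzero(m[r,230:350])[0]+230; print(r,(x.min(),x.max()) if len(x) else None,end=' ')
print()
def loc(uv,z): return ((onz(cm,[uv],z)-p)@Rm).round(1), onz(cm,[uv],z).round(1)
print('axis mid28',loc((290,145),28)); print('foot top edge z56',loc((289,203.5),56)); print('step z56',loc((289,171),56)); print('rim z56',loc((290,121),56)); print('spindle tip',loc((290,109),30))
E
```

```text
118 None 120 (np.int64(265), np.int64(308)) 122 (np.int64(261), np.int64(317)) 124 (np.int64(261), np.int64(317)) 130 (np.int64(261), np.int64(317)) 150 (np.int64(261), np.int64(316)) 160 (np.int64(261), np.int64(315)) 165 (np.int64(261), np.int64(315)) 168 (np.int64(257), np.int64(319)) 172 (np.int64(257), np.int64(320)) 176 (np.int64(257), np.int64(319)) 186 (np.int64(257), np.int64(319)) 195 (np.int64(258), np.int64(318)) 200 (np.int64(265), np.int64(312)) 203 (np.int64(271), np.int64(307)) 205 None 
axis mid28 (array([[ 28.6,   7.5, 222.1]]), array([[509.3, 194.4,  28. ]]))
foot top edge z56 (array([[-23.2,   6.3, 194.1]]), array([[493.6, 145. ,  56. ]]))
step z56 (array([[  8.9,   6.1, 194.1]]), array([[502.4, 175.8,  56. ]]))
rim z56 (array([[ 54.5,   6.6, 194. ]]), array([[515.7, 219.4,  56. ]]))
spindle tip (array([[ 63.2,   7.1, 220. ]]), array([[518.6, 227.7,  30. ]]))
```

Request:
servo_tool(grip=[1,1,1,1,1], xyz=[[0.009,0.001,0.015],[0.018,0.002,0.03],[0.027,0.002,0.045],[0.036,0.003,0.06],[0.045,0.004,0.076]], rotation=[[0,-0.044,0],[0,-0.089,0],[0,-0.133,0],[0,-0.178,0],[0,-0.222,0]])

```text
time_s: 3.07
tcp_pos: [511.0, 211.9, 173.9]
tool_rot: [0.788, 0.591, -0.139, 0.106]
ft_force: [0.2, 0.2, -0.2]
grip_width: 1.0
finger_force: 0.0
```

Request:
servo_tool(grip=[1,1,1,1,1], xyz=[[0.017,0.001,0.014],[0.034,0.002,0.028],[0.051,0.003,0.042],[0.068,0.003,0.057],[0.068,0.003,0.057]], rotation=[[0,-0.055,0],[0,-0.11,0],[0,-0.165,0],[0,-0.222,0],[0,-0.222,0]])

```text
time_s: 3.48
tcp_pos: [521.1, 255.9, 87.0]
tool_rot: [0.747, 0.567, -0.28, 0.205]
ft_force: [-4.0, -1.2, -1.8]
grip_width: 0.999
finger_force: 0.0
```

```bash
python3 - <<'E'
from brass import *
s=read_state(); Rm=R.from_quat(s['tool_rot']).as_matrix();print(s['time_s'],s['tcp_pos'],s['qpos'].round(2),Rm.round(3))
im,cm=snap('wrist','w2.png'); p=s['tcp_pos']
a=np.array([.28,.96,0]); mid=np.array([504.9,182,28]); print('tgt in tool',((mid+16*a-p)@Rm).round(1))
h=cv2.cvtColor(im,cv2.COLOR_RGB2HSV); m=cv2.inRange(h,(12,90,40),(30,255,255)); c=max(cv2.findContours(m,0,1)[0],key=cv2.contourArea); print(cv2.boundingRect(c))
print(proj(cm,[mid+38*a,mid-38*a,mid+38*a+[0,0,28],mid-38*a+[0,0,28]]).round())
E
```

```text
3.4833 [521.12871135 255.93142727  87.02248431] [-0.43  0.91 -0.43  1.49  0.63  1.53 -1.35] [[ 0.201  0.962 -0.186]
 [ 0.733 -0.273 -0.623]
 [-0.65  -0.011 -0.759]]
tgt in tool [-6.9  5.4 83.5]
(244, 183, 98, 128)
[[292. 219.]
 [289. 265.]
 [292. 263.]
 [289. 300.]]
```

View pics/w2.png

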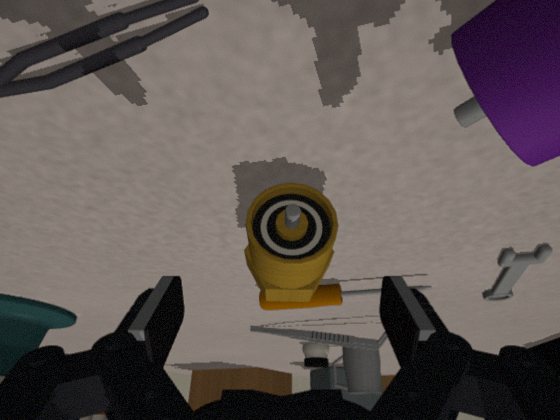

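Request:
servo_tool(grip=[1,1,1,1,1], xyz=[[0,0,0],[0,0,0],[0,0,0],[0,0,0],[0,0,0]], rotation=[[0,0,0],[0,0,0],[0,0,0],[0,0,0],[0,0,0]])

```text
time_s: 3.95
tcp_pos: [526.8, 252.5, 99.7]
tool_rot: [0.752, 0.564, -0.271, 0.206]
ft_force: [0.8, 0.7, -0.8]
grip_width: 1.001
finger_force: 0.0
```

```bash
cat > tgt.py <<'E'
from h import *
s=read_state(); Rm=R.from_quat(s['tool_rot']).as_matrix();print(s['time_s'],s['tcp_pos'].round(1),s['qpos'].round(2),'\n',Rm.round(3),s['ft_force'].round(1),s['grip_width'],s['finger_force'])
def tgt(P): print('in tool',((np.array(P)-s['tcp_pos'])@Rm).round(1))
E
python3 -c "
from tgt import *
a=np.array([.28,.96,0]);tgt(np.array([504.9,182,28])+16*a)"
```

```text
3.95 [526.8 252.5  99.7] [-0.42  0.89 -0.43  1.49  0.63  1.53 -1.35] 
 [[ 0.216  0.96  -0.177]
 [ 0.737 -0.279 -0.616]
 [-0.64   0.003 -0.768]] [ 0.8  0.7 -0.8] 1.0008691329555008 0.0
in tool [ 1.5 -1.6 92.1]
```

Request:
servo_tool(grip=[1,1,1,1,1], xyz=[[0.001,-0.002,0.02],[0.001,-0.002,0.04],[0.001,-0.002,0.06],[0.001,-0.002,0.078],[0.001,-0.002,0.092]], rotation=[[0,0,0],[0,0,0],[0,0,0],[0,0,0],[0,0,0]])

```text
time_s: 4.37
tcp_pos: [507.8, 196.1, 26.4]
tool_rot: [0.752, 0.564, -0.273, 0.206]
ft_force: [-0.5, -0.8, 0.3]
grip_width: 1.002
finger_force: 0.0
```

Request:
servo_tool(grip=[1,0.9,0.8,0.75,0.7], xyz=[[0,0,0],[0,0,0],[0,0,0],[0,0,0],[0,0,0]], rotation=[[0,0,0],[0,0,0],[0,0,0],[0,0,0],[0,0,0]])

```text
time_s: 4.78
tcp_pos: [508.5, 198.9, 27.1]
tool_rot: [0.751, 0.565, -0.272, 0.206]
ft_force: [1.2, 0.3, 0.5]
grip_width: 0.698
finger_force: 0.5
```

Request:
servo_tool(grip=[0.6,0.5,0.5,0.5,0.5], xyz=[[0,0,0],[0,0,0],[0,0,0],[0,0,0],[0,0,0]], rotation=[[0,0,0],[0,0,0],[0,0,0],[0,0,0],[0,0,0]])

```text
time_s: 5.2
tcp_pos: [508.8, 198.9, 27.4]
tool_rot: [0.751, 0.565, -0.272, 0.206]
ft_force: [2.2, 2.4, 5.3]
grip_width: 0.643
finger_force: 63.2
```

```bash
python3 -c "
from tgt import *
a=np.array([.28,.96,0]);tgt(np.array([504.9,182,28])+16*a)"
```

```text
5.2 [508.8 198.9  27.4] [-0.37  0.93 -0.4   1.62  0.68  1.38 -1.4 ] 
 [[ 0.214  0.961 -0.175]
 [ 0.738 -0.277 -0.616]
 [-0.641  0.002 -0.768]] [2.2 2.4 5.3] 0.6428282303148738 63.220985300140455
in tool [-1.4  1.   0.4]
```

Request:
servo_tool(grip=[0.5,0.5,0.5,0.5,0.5], xyz=[[-0.013,0,-0.015],[-0.026,0,-0.031],[-0.038,0,-0.046],[-0.051,0,-0.061],[-0.064,0,-0.077]], rotation=[[0,0,0],[0,0,0],[0,0,0],[0,0,0],[0,0,0]])

```text
time_s: 5.62
tcp_pos: [506.9, 198.1, 126.0]
tool_rot: [0.751, 0.565, -0.274, 0.205]
ft_force: [0.3, 0.2, -3.8]
grip_width: 0.644
finger_force: 64.6
```

Request:
servo_tool(grip=[0.5,0.5,0.5,0.5,0.5], xyz=[[0,0,0],[0,0,0],[0,0,0],[0,0,0],[0,0,0]], rotation=[[0,0.067,0],[0,0.133,0],[0,0.2,0],[0,0.267,0],[0,0.333,0]])

```text
time_s: 6.03
tcp_pos: [507.2, 198.4, 126.2]
tool_rot: [0.796, 0.599, -0.068, 0.051]
ft_force: [-0.2, -0.9, -4.2]
grip_width: 0.643
finger_force: 64.4
```

Request:
servo_tool(grip=[0.5,0.5,0.5,0.5,0.5], xyz=[[0,0,0],[0,0,0],[0,0,0],[0,0,0],[0,0,0]], rotation=[[0,0.067,0],[0,0.133,0],[0,0.2,0],[0,0.267,0],[0,0.333,0]])

```text
time_s: 6.45
tcp_pos: [507.0, 197.5, 126.5]
tool_rot: [0.787, 0.592, 0.14, -0.105]
ft_force: [-0.3, -0.1, -6.3]
grip_width: 0.64
finger_force: 64.4
```

```bash
python3 -c "
from tgt import *"
```

```text
6.45 [507.  197.5 126.5] [ 0.41  0.59 -0.85  2.05  0.3   0.49 -0.84] 
 [[ 0.26   0.961  0.096]
 [ 0.902 -0.277  0.331]
 [ 0.344  0.001 -0.939]] [-0.3 -0.1 -6.3] 0.6397285460731471 64.39112564083189
```

Request:
servo_tool(grip=[0.5,0.5,0.5,0.5,0.5], xyz=[[0,0,0],[0,0,0],[0,0,0],[0,0,0],[0,0,0]], rotation=[[0,0.067,0],[0,0.133,0],[0,0.2,0],[0,0.267,0],[0,0.333,0]])

```text
time_s: 6.87
tcp_pos: [507.4, 196.8, 126.3]
tool_rot: [0.724, 0.544, 0.339, -0.254]
ft_force: [-1.0, 0.1, -6.4]
grip_width: 0.645
finger_force: 64.4
```

Request:
servo_tool(grip=[0.5,0.5,0.5,0.5,0.5], xyz=[[0,0,0],[0,0,0],[0,0,0],[0,0,0],[0,0,0]], rotation=[[0,0,0],[0,0,0],[0,0,0],[0,0,0],[0,0,0]])

```text
time_s: 7.28
tcp_pos: [508.2, 198.9, 127.9]
tool_rot: [0.724, 0.548, 0.337, -0.251]
ft_force: [-0.2, -0.3, -3.3]
grip_width: 0.642
finger_force: 64.5
```

```bash
python3 -c "
from tgt import *
im,cm=snap('wrist','w3.png');snap('scene','s3.png')
R0=R.from_matrix([[.214,.961,-.175],[.738,-.277,-.616],[-.641,.002,-.768]]).as_matrix()
print('axis', Rm@R0.T@np.array([.28,.96,0]))"
```

```text
7.2833 [508.2 198.9 127.9] [ 0.88  1.   -1.19  2.16  0.28  0.2  -0.47] 
 [[ 0.173  0.962  0.213]
 [ 0.624 -0.274  0.732]
 [ 0.762  0.006 -0.647]] [-0.2 -0.3 -3.3] 0.6417101172257804 64.49725154321641
axis [-2.70261685e-04  9.19822591e-03  9.99957659e-01]
```

Request:
servo_tool(grip=[0.5,0.5,0.5,0.5,0.5], xyz=[[-0.01,0,0.009],[-0.02,0,0.017],[-0.03,0,0.026],[-0.04,0,0.034],[-0.047,0,0.04]], rotation=[[0,0,0],[0,0,0],[0,0,0],[0,0,0],[0,0,0]])

```text
time_s: 7.8
tcp_pos: [507.4, 198.3, 62.6]
tool_rot: [0.725, 0.545, 0.336, -0.254]
ft_force: [0.6, -0.3, -5.0]
grip_width: 0.639
finger_force: 64.7
```

Request:
servo_tool(grip=[0.5,0.5,0.5,0.5,0.5], xyz=[[0,0,0],[0,0,0],[0,0,0],[0,0,0],[0,0,0]], rotation=[[0,0,0],[0,0,0],[0,0,0],[0,0,0],[0,0,0]])

```text
time_s: 8.22
tcp_pos: [508.1, 198.4, 65.2]
tool_rot: [0.724, 0.545, 0.338, -0.253]
ft_force: [-0.2, -0.2, -3.8]
grip_width: 0.641
finger_force: 64.8
```

```bash
python3 -c "
from tgt import *
im,cm=snap('scene','s4.png')
R0=R.from_matrix([[.214,.961,-.175],[.738,-.277,-.616],[-.641,.002,-.768]]).as_matrix()
print('axis', Rm@R0.T@np.array([.28,.96,0]))
p=proj(cm,[s['tcp_pos']])[0].astype(int);print(p)
cv2.imwrite('pics/s4c.png',cv2.resize(im[p[1]-60:p[1]+60,p[0]-80:p[0]+80,::-1],None,fx=4,fy=4,interpolation=2))"
```

```text
8.2167 [508.1 198.4  65.2] [ 0.85  1.15 -1.13  2.16  0.73  0.15 -0.8 ] 
 [[ 0.178  0.961  0.213]
 [ 0.619 -0.277  0.735]
 [ 0.765  0.001 -0.644]] [-0.2 -0.2 -3.8] 0.6409923865998532 64.77356005576439
axis [0.00373622 0.00318595 0.99998795]
[329 261]
```

View pics/s4c.png

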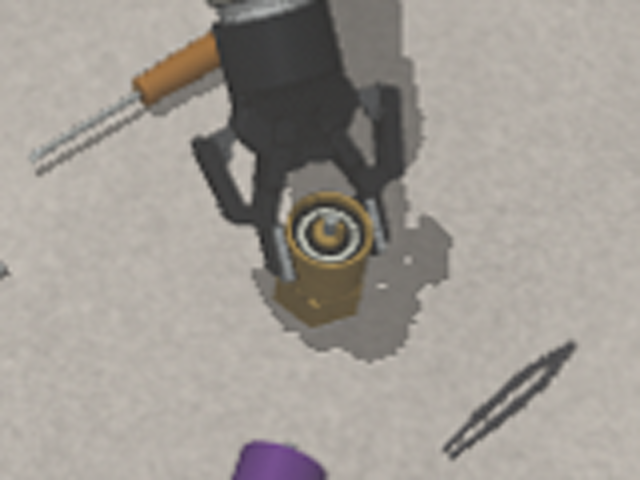

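The valve hangs upright with its mouth up and the ring visible. Joint 6 is near its limit, so I'll yaw a little about the vertical before setting it down.

Request:
servo_tool(grip=[0.5,0.5,0.5,0.5,0.5], xyz=[[0,0,0],[0,0,0],[0,0,0],[0,0,0],[0,0,0]], rotation=[[0.034,0,-0.029],[0.068,0,-0.057],[0.102,0,-0.086],[0.136,0,-0.114],[0.17,0,-0.143]])

```text
time_s: 8.68
tcp_pos: [508.5, 197.7, 64.9]
tool_rot: [0.618, 0.663, 0.288, -0.309]
ft_force: [0.3, 0.0, -4.2]
grip_width: 0.638
finger_force: 65.0
```

Request:
servo_tool(grip=[0.5,0.5,0.5,0.5,0.5], xyz=[[-0.002,0,0.002],[-0.004,0,0.003],[-0.005,0,0.004],[-0.005,0,0.004],[-0.005,0,0.004]], rotation=[[0,0,0],[0,0,0],[0,0,0],[0,0,0],[0,0,0]])

```text
time_s: 9.1
tcp_pos: [507.2, 198.2, 58.2]
tool_rot: [0.619, 0.663, 0.288, -0.308]
ft_force: [0.1, -0.3, -4.8]
grip_width: 0.643
finger_force: 65.2
```

```bash
python3 -c "
from tgt import *
print(s['qpos'][5])
R0=R.from_matrix([[.214,.961,-.175],[.738,-.277,-.616],[-.641,.002,-.768]]).as_matrix()
print('axis', Rm@R0.T@np.array([.28,.96,0]))"
```

```text
9.1 [507.2 198.2  58.2] [ 0.89  1.4  -1.31  1.98  0.73  0.64 -0.49] 
 [[-0.044  0.998 -0.052]
 [ 0.643  0.068  0.763]
 [ 0.765  0.    -0.644]] [ 0.1 -0.3 -4.8] 0.6428102374018762 65.2413377549965
0.6382347575751388
axis [0.00310961 0.00527706 0.99998124]
```

Request:
servo_tool(grip=[0.5,0.5,0.5,0.5,0.5], xyz=[[-0.001,0,0.001],[-0.002,0,0.001],[-0.002,0,0.002],[-0.002,0,0.002],[-0.002,0,0.002]], rotation=[[0,0,0],[0,0,0],[0,0,0],[0,0,0],[0,0,0]])

```text
time_s: 9.52
tcp_pos: [507.9, 198.9, 57.5]
tool_rot: [0.619, 0.662, 0.289, -0.309]
ft_force: [-1.4, -5.7, 8.3]
grip_width: 0.641
finger_force: 66.0
```

Request:
servo_tool(grip=[0.5,0.5,0.5,0.5,0.5], xyz=[[-0.0005,0,0.0004],[-0.001,0,0.0008],[-0.001,0,0.0008],[-0.001,0,0.0008],[-0.001,0,0.0008]], rotation=[[0,0,0],[0,0,0],[0,0,0],[0,0,0],[0,0,0]])

```text
time_s: 9.93
tcp_pos: [507.9, 199.0, 57.4]
tool_rot: [0.619, 0.662, 0.289, -0.309]
ft_force: [-4.0, -9.4, 15.5]
grip_width: 0.645
finger_force: 66.6
```

Request:
servo_tool(grip=[0.5,0.5,0.62,0.66,0.7], xyz=[[0.0008,0,-0.0006],[0.0008,0,-0.0006],[0.0008,0,-0.0006],[0.0008,0,-0.0006],[0.0008,0,-0.0006]], rotation=[[0,0,0],[0,0,0],[0,0,0],[0,0,0],[0,0,0]])

```text
time_s: 10.35
tcp_pos: [508.3, 198.8, 56.0]
tool_rot: [0.619, 0.662, 0.289, -0.308]
ft_force: [0.0, 0.4, -0.0]
grip_width: 0.701
finger_force: 0.0
```

Request:
servo_tool(grip=[0.8,0.9,1,1,1], xyz=[[0,0,0],[0,0,0],[0,0,0],[0,0,0],[0,0,0]], rotation=[[0,0,0],[0,0,0],[0,0,0],[0,0,0],[0,0,0]])

```text
time_s: 10.77
tcp_pos: [507.9, 198.6, 55.2]
tool_rot: [0.619, 0.662, 0.288, -0.308]
ft_force: [-0.6, 0.1, 0.2]
grip_width: 1.0
finger_force: 0.0
```

Request:
servo_tool(grip=[1,1,1,1,1], xyz=[[0,0,-0.015],[0,0,-0.035],[0,0,-0.06],[0,0,-0.09],[0,0,-0.12]], rotation=[[0,0,0],[0,0,0],[0,0,0],[0,0,0],[0,0,0]])

```text
time_s: 11.18
tcp_pos: [513.7, 106.3, 133.1]
tool_rot: [0.619, 0.663, 0.288, -0.309]
ft_force: [0.6, 1.0, 0.0]
grip_width: 1.001
finger_force: 0.0
```

```bash
python3 - <<'E'
from tgt import *
im,cm=snap('scene','s5.png'); snap('top','t5.png'); w,cw=snap('wrist','w5.png')
c0=proj(cm,[[508,199,40]])[0].astype(int)
A=cv2.resize(im[c0[1]-50:c0[1]+50,c0[0]-50:c0[0]+50,::-1],(400,400),interpolation=2)
cv2.imwrite('pics/s5c.png',np.hstack([A,cv2.resize(w[:,:,::-1],(400,400))]))
E
```

```text
11.1833 [513.7 106.3 133.1] [ 1.07  1.36 -1.45  1.94  0.62  0.88 -0.4 ] 
 [[-0.044  0.998 -0.053]
 [ 0.642  0.069  0.764]
 [ 0.766 -0.    -0.643]] [0.6 1.  0. ] 1.000665517557387 0.0
```

View pics/s5c.png

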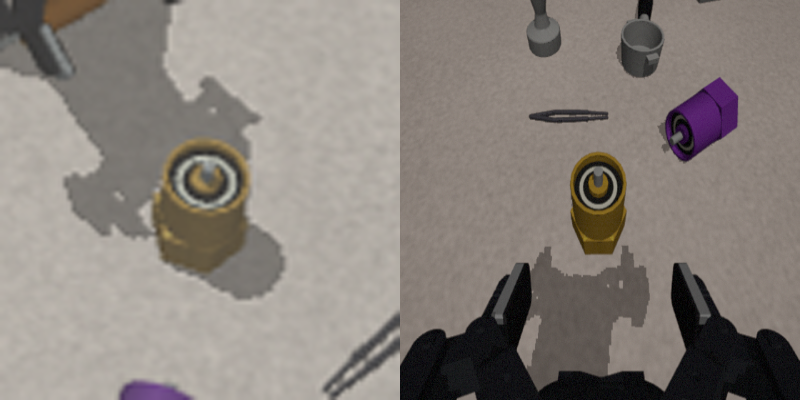

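Request:
servo_tool(grip=[1,1,1,1,1], xyz=[[0.018,0,-0.016],[0.036,0,-0.032],[0.055,0,-0.048],[0.075,0,-0.064],[0.09,0,-0.075]], rotation=[[0,-0.04,0],[0,-0.1,0],[0,-0.16,0],[0,-0.22,0],[0,-0.278,0]])

```text
time_s: 11.75
tcp_pos: [513.7, 108.7, 251.1]
tool_rot: [0.666, 0.714, 0.146, -0.156]
ft_force: [0.0, 0.7, 0.0]
grip_width: 1.0
finger_force: 0.0
```

Request:
servo_tool(grip=[1,1,1,1,1], xyz=[[0,0,0],[0,0,0],[0,0,0],[0,0,0],[0,0,0]], rotation=[[0,-0.06,0],[0,-0.12,0],[0,-0.18,0],[0,-0.23,0],[0,-0.278,0]])

```text
time_s: 12.17
tcp_pos: [513.3, 108.4, 249.4]
tool_rot: [0.682, 0.731, -0.002, 0.003]
ft_force: [0.3, -0.7, -0.9]
grip_width: 1.001
finger_force: 0.0
```

Request:
servo_tool(grip=[1,1,1,1,1], xyz=[[-0.021,-0.004,0],[-0.041,-0.008,0],[-0.062,-0.011,0],[-0.082,-0.015,0],[-0.103,-0.019,0]], rotation=[[0,0,0.07],[0,0,0.14],[0,0,0.21],[0,0,0.28],[0,0,0.348]])

```text
time_s: 12.58
tcp_pos: [501.1, 3.5, 248.8]
tool_rot: [0.855, 0.518, -0.001, 0.0]
ft_force: [0.1, -0.4, 0.5]
grip_width: 1.0
finger_force: 0.0
```

Request:
servo_tool(grip=[1,1,1,1,1], xyz=[[-0.02,0.007,0],[-0.039,0.015,0],[-0.059,0.022,0],[-0.078,0.03,0],[-0.098,0.037,0]], rotation=[[0,0,0.07],[0,0,0.14],[0,0,0.21],[0,0,0.28],[0,0,0.348]])

```text
time_s: 13.0
tcp_pos: [489.0, -100.8, 249.0]
tool_rot: [0.964, 0.268, -0.001, 0.001]
ft_force: [1.1, 0.1, -0.2]
grip_width: 1.001
finger_force: 0.0
```

Request:
servo_tool(grip=[1,1,1,1,1], xyz=[[-0.013,0.017,0],[-0.026,0.033,0],[-0.038,0.05,0],[-0.051,0.066,0],[-0.064,0.083,0]], rotation=[[0,0,0.07],[0,0,0.14],[0,0,0.21],[0,0,0.28],[0,0,0.348]])

```text
time_s: 13.42
tcp_pos: [477.4, -204.7, 249.1]
tool_rot: [1.0, -0.002, -0.001, 0.001]
ft_force: [0.4, 0.2, 0.1]
grip_width: 0.998
finger_force: 0.0
```

Request:
servo_tool(grip=[1,1,1,1,1], xyz=[[0,0,0],[0,0,0],[0,0,0],[0,0,0],[0,0,0]], rotation=[[0,0,0],[0,0,0],[0,0,0],[0,0,0],[0,0,0]])

```text
time_s: 13.83
tcp_pos: [478.2, -203.4, 249.9]
tool_rot: [1.0, 0.001, 0.0, 0.001]
ft_force: [-0.6, 0.6, -0.1]
grip_width: 0.998
finger_force: 0.0
```

```bash
python3 - <<'E'
from tgt import *
w,cw=snap('wrist','w6.png')
E
```

```text
13.8333 [ 478.2 -203.4  249.9] [ 1.15  0.45 -1.02  1.87  0.44  1.06 -1.62] 
 [[ 1.     0.002  0.   ]
 [ 0.002 -1.    -0.001]
 [ 0.     0.001 -1.   ]] [-0.6  0.6 -0.1] 0.9975927057795393 0.0
```

View pics/w6.png

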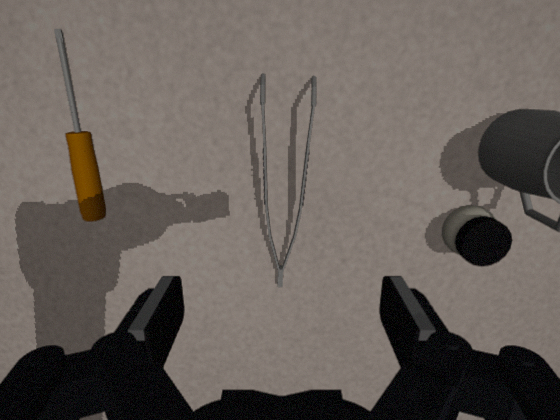

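The tweezers' tips are at about (263,76) and (314,78), and the tail is at (279,284).

```bash
python3 - <<'E'
from tgt import *
cm=cam('wrist',s); q=[(263,76),(314,78)]
T=onz(cm,q,2.5); t=onz(cm,[(279,284)],4)[0]; m=T.mean(0); d=(m-t)[:2]; L=np.linalg.norm(d); u=d/L
print(T.round(1),t.round(1),'len',L,'gap',np.linalg.norm(T[0]-T[1]),'ang',np.degrees(np.arctan2(d[1],d[0])),'nrm',np.degrees(np.arctan2(*(T[0]-T[1])[:2])))
g1=m[:2]-97*u; g2=t[:2]+138*u; print(g1,g2)
# seal from w5 (wrist pose then), scene5, top5
def ring(n,f,z=68):
    pass
g=(g1+g2)/2; tgt([g[0],g[1],25])
E
```

```text
13.8833 [ 478.2 -203.7  250. ] [ 1.15  0.45 -1.02  1.87  0.44  1.06 -1.62] 
 [[ 1.     0.001  0.   ]
 [ 0.001 -1.    -0.001]
 [ 0.     0.001 -1.   ]] [-0.1 -0.9 -0.6] 0.9994964123962773 0.0
[[ 570.8 -185.5    2.5]
 [ 569.  -236.6    2.5]] [ 332.9 -201.2    4. ] len 237.232909402666 gap 51.11626236758903 ang -2.3631653827576407 nrm 2.036921900551112
[ 472.99610461 -207.01943761] [ 470.7650942  -206.92736733]
in tool [ -6.4   3.  225. ]
```

Request:
servo_tool(grip=[1,0.9,0.8,0.75,0.75], xyz=[[-0.002,0.001,0.035],[-0.004,0.002,0.07],[-0.006,0.003,0.105],[-0.006,0.003,0.14],[-0.006,0.003,0.17]], rotation=[[0,0,0.01],[0,0,0.02],[0,0,0.026],[0,0,0.026],[0,0,0.026]])

```text
time_s: 14.3
tcp_pos: [471.5, -207.5, 78.0]
tool_rot: [1.0, -0.021, -0.0, 0.0]
ft_force: [0.2, -0.5, 0.3]
grip_width: 0.751
finger_force: 0.0
```

Request:
servo_tool(grip=[0.75,0.75,0.75,0.75,0.75], xyz=[[0,0,0.015],[0,0,0.03],[0,0,0.045],[0,0,0.055],[0,0,0.055]], rotation=[[0,0,0],[0,0,0],[0,0,0],[0,0,0],[0,0,0]])

```text
time_s: 14.72
tcp_pos: [471.1, -207.3, 23.3]
tool_rot: [1.0, -0.021, -0.001, 0.0]
ft_force: [-0.3, 0.0, 0.7]
grip_width: 0.753
finger_force: 0.0
```

Request:
servo_tool(grip=[0.6,0.55,0.55,0.55,0.55], xyz=[[0,0,0],[0,0,0],[0,0,0],[0,0,0],[0,0,0]], rotation=[[0,0,0],[0,0,0],[0,0,0],[0,0,0],[0,0,0]])

```text
time_s: 15.13
tcp_pos: [472.4, -208.4, 25.7]
tool_rot: [1.0, -0.021, 0.001, 0.001]
ft_force: [-1.0, 0.5, -0.5]
grip_width: 0.549
finger_force: 0.0
```

```bash
python3 - <<'E'
from tgt import *
g=np.array([471.9,-207,25]); tgt(g)
w,cw=snap('wrist','w7.png')
u=np.array([np.cos(-.041),np.sin(-.041),0]); n=np.array([-u[1],u[0],0]); P=[g+97*u+25.25*n-[0,0,22.5],g+97*u-25.25*n-[0,0,22.5],g]
print(proj(cw,P).round())
E
```

```text
15.1333 [ 472.4 -208.4   25.7] [ 0.91  0.74 -0.71  2.02  0.79  0.68 -1.93] 
 [[ 0.999 -0.042  0.001]
 [-0.042 -0.999 -0.002]
 [ 0.001  0.002 -1.   ]] [-1.   0.5 -0.5] 0.5493298255896504 0.0
in tool [-0.6 -1.4  0.7]
[[212.  51.]
 [342.  51.]
 [277. 299.]]
```

View pics/w7.png

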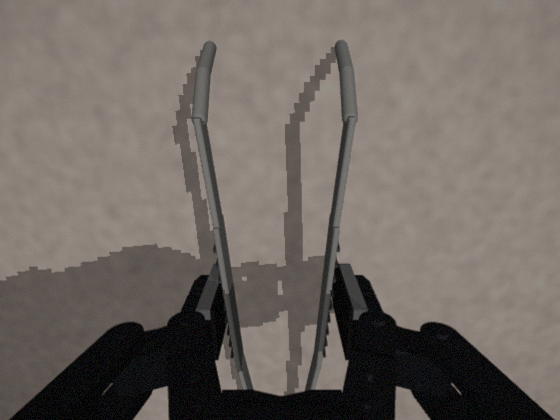

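Request:
servo_tool(grip=[0.52,0.49,0.46,0.44,0.42], xyz=[[0,-0.001,0.001],[0,-0.001,0.001],[0,-0.001,0.001],[0,-0.001,0.001],[0,-0.001,0.001]], rotation=[[0,0,0],[0,0,0],[0,0,0],[0,0,0],[0,0,0]])

```text
time_s: 15.6
tcp_pos: [472.8, -207.3, 24.6]
tool_rot: [1.0, -0.021, 0.001, 0.001]
ft_force: [-0.2, -0.4, 5.0]
grip_width: 0.421
finger_force: 3.6
```

Request:
servo_tool(grip=[0.415,0.41,0.41,0.41,0.41], xyz=[[0,0,0],[0,0,0],[0,0,0],[0,0,0],[0,0,0]], rotation=[[0,0,0],[0,0,0],[0,0,0],[0,0,0],[0,0,0]])

```text
time_s: 16.02
tcp_pos: [472.9, -207.2, 24.7]
tool_rot: [1.0, -0.021, 0.001, 0.001]
ft_force: [-0.2, -0.4, 6.2]
grip_width: 0.413
finger_force: 4.6
```

```bash
cat > tips.py <<'E'
from h import *
def tips(w,cw,z,dbg=False):
    g=cv2.GaussianBlur(w,(3,3),0).astype(int); rb=g[...,0]-g[...,2]
    m=(rb<5).astype(np.uint8); m[135:]=0; m[:,:120]=0; m[:,430:]=0
    n,l,st,ce=cv2.connectedComponentsWithStats(m); out=[]
    for i in sorted(range(1,n),key=lambda i:-st[i,4])[:2]:
        ys,xs=np.nonzero(l==i); y0=ys.min(); k=ys<=y0+5; out.append((xs[k].mean(),y0+3.0,st[i,4]))
    out.sort(); P=onz(cw,[o[:2] for o in out],z)
    return out,P
E
python3 - <<'E'
from tips import *
from tgt import *
im7=cv2.imread('pics/w7.png')[:,:,::-1]
for y,x in((60,205),(60,250),(60,182),(150,293)): print(im7[y,x],end=' ')
cw=cam('wrist',s); o,P=tips(im7,cw,2.5); print(o,np.linalg.norm(P[0]-P[1]))
w,cw=snap('wrist','w8.png'); o,P=tips(w,cw,2.5); print(o,P.round(1),np.linalg.norm(P[0]-P[1]))
E
```

```text
16.0167 [ 472.9 -207.2   24.7] [ 0.91  0.74 -0.71  2.02  0.79  0.67 -1.94] 
 [[ 0.999 -0.042  0.001]
 [-0.042 -0.999 -0.002]
 [ 0.002  0.002 -1.   ]] [-0.2 -0.4  6.2] 0.41303188277304426 4.64772641658783
[96 96 94] [140 128 123] [139 129 122] [96 89 85] [(np.float64(209.35555555555555), np.float64(45.0), np.int32(1048)), (np.float64(340.6904761904762), np.float64(44.0), np.int32(989))] 50.328202074830735
[(np.float64(229.7906976744186), np.float64(44.0), np.int32(1027)), (np.float64(329.1818181818182), np.float64(43.0), np.int32(1032))] [[ 572.4 -191.8    2.5]
 [ 571.2 -229.8    2.5]] 38.052060221674395
```

Request:
servo_tool(grip=[0.405,0.4,0.395,0.39,0.387], xyz=[[0,0,-0.001],[0,0,-0.001],[0,0,-0.001],[0,0,-0.001],[0,0,-0.001]], rotation=[[0,0,0],[0,0,0],[0,0,0],[0,0,0],[0,0,0]])

```text
time_s: 16.48
tcp_pos: [472.2, -207.2, 25.1]
tool_rot: [1.0, -0.021, 0.0, 0.001]
ft_force: [0.8, 0.5, 2.6]
grip_width: 0.39
finger_force: 6.6
```

Request:
servo_tool(grip=[0.387,0.387,0.387,0.387,0.387], xyz=[[0,0,0],[0,0,0],[0,0,0],[0,0,0],[0,0,0]], rotation=[[0,0,0],[0,0,0],[0,0,0],[0,0,0],[0,0,0]])

```text
time_s: 16.9
tcp_pos: [472.2, -207.2, 25.1]
tool_rot: [1.0, -0.021, 0.0, 0.001]
ft_force: [-0.2, 0.5, 1.7]
grip_width: 0.387
finger_force: 6.6
```

```bash
python3 - <<'E'
from tips import *
from tgt import *
w,cw=snap('wrist','w9.png'); o,P=tips(w,cw,2.5); print(o,P.round(1),np.linalg.norm(P[0]-P[1]), ((P-s['tcp_pos'])@Rm).round(1))
E
```

```text
16.9 [ 472.2 -207.2   25.1] [ 0.91  0.74 -0.71  2.02  0.79  0.68 -1.93] 
 [[ 0.999 -0.042  0.   ]
 [-0.042 -0.999 -0.002]
 [ 0.     0.002 -1.   ]] [-0.2  0.5  1.7] 0.3874637512565843 6.567927002906799
[(np.float64(233.80769230769232), np.float64(44.0), np.int32(1026)), (np.float64(324.5), np.float64(43.0), np.int32(1032))] [[ 571.7 -193.4    2.5]
 [ 570.6 -228.1    2.5]] 34.78170195299402 [[ 98.8 -18.   22.6]
 [ 99.2  16.7  22.6]]
```

Request:
servo_tool(grip=[0.385,0.385,0.385,0.385,0.385], xyz=[[0,0,0],[0,0,0],[0,0,-0.002],[0,0,-0.006],[0,0,-0.012]], rotation=[[0,0,0],[0,0,0],[0,0,0],[0,0,0],[0,0,0]])

```text
time_s: 17.37
tcp_pos: [471.5, -206.9, 36.9]
tool_rot: [1.0, -0.021, -0.001, 0.0]
ft_force: [-1.3, 0.1, -1.1]
grip_width: 0.386
finger_force: 6.4
```

Request:
servo_tool(grip=[0.385,0.385,0.385,0.385,0.385], xyz=[[0,0,-0.01],[0,0,-0.022],[0,0,-0.036],[0,0,-0.05],[0,0,-0.064]], rotation=[[0,0,0],[0,0,0],[0,0,0],[0,0,0],[0,0,0]])

```text
time_s: 17.78
tcp_pos: [472.4, -207.1, 103.0]
tool_rot: [1.0, -0.021, 0.001, 0.001]
ft_force: [-0.4, -0.3, 0.3]
grip_width: 0.385
finger_force: 6.4
```

Request:
servo_tool(grip=[0.385,0.385,0.385,0.385,0.385], xyz=[[0,0,-0.014],[0,0,-0.028],[0,0,-0.04],[0,0,-0.048],[0,0,-0.05]], rotation=[[0,0,0],[0,0,0],[0,0,0],[0,0,0],[0,0,0]])

```text
time_s: 18.2
tcp_pos: [472.9, -207.3, 152.8]
tool_rot: [1.0, -0.021, 0.001, 0.001]
ft_force: [0.7, 0.8, -0.5]
grip_width: 0.386
finger_force: 6.4
```

```bash
python3 - <<'E'
from tips import *
from tgt import *
w,cw=snap('wrist','w10.png'); z=s['tcp_pos'][2]-22.6; o,P=tips(w,cw,z); print(o,P.round(1),np.linalg.norm(P[0]-P[1]), ((P-s['tcp_pos'])@Rm).round(1))
for n,f in(('scene','s5.png'),('top','t5.png')):
    cm=cam(n); im=cv2.imread('pics/'+f); c=proj(cm,[[508,199,68]])[0]; x,y=c.astype(int)
    sub=im[y-14:y+15,x-14:x+15].astype(int); m=((sub.max(2)-sub.min(2)<45)&(sub.min(2)>(150 if n=='scene' else 110))).astype(np.uint8)
    h=cv2.cvtColor(sub.astype(np.uint8),cv2.COLOR_BGR2HSV)
    b=cv2.inRange(h,(12,100,40),(30,255,255)); print(n,c)
    print('\n'.join(''.join('#' if m[i,j] else ('b' if b[i,j] else '.') for j in range(29)) for i in range(29)))
E
```

```text
18.2 [ 472.9 -207.3  152.8] [ 1.06  0.56 -0.9   1.97  0.57  0.89 -1.76] 
 [[ 0.999 -0.042  0.002]
 [-0.042 -0.999 -0.003]
 [ 0.002  0.003 -1.   ]] [ 0.7  0.8 -0.5] 0.3859702688879659 6.407695636153221
[(np.float64(234.38), np.float64(44.0), np.int32(1040)), (np.float64(324.9574468085106), np.float64(43.0), np.int32(1027))] [[ 572.4 -193.7  130.2]
 [ 571.3 -228.5  130.2]] 34.7907100218566 [[ 98.8 -17.9  22.8]
 [ 99.2  16.9  22.9]]
scene [330.02554793 260.86637118]
............................#
.........................####
........................#####
........................#####
.........................####
..........bbbbbbbb........###
........bbbbb..bbbbb......###
.......bb..........bb.....###
......bb.............bb...###
.....bb.....####......bb..###
.....b....#...#.###...bb.####
....bb...#....#....#...b..###
....b...#...b....b..#.....###
....b...#..bb....b..##..b.###
....b......bb....b...#..b.###
....b......bbb.......#..b.###
....bb..#...bbb......#..b.###
..#.bb..#....bbbb....#.bb.###
.....bb.##..........#..bb.###
..b..bbb.##........#..bb..###
..b...bbb.##......#..bbb.####
#.
[... 439 characters left out ...]
#####.....
##########..bbbbbbb..###.....
#########.bbb......bb..######
########.bb.........bbb..####
########bb...........bbbb..##
#######.bb.....bb.....bbbb.##
######.bb....bbbbb..#.bbbb.##
####...bb.#..b..bbb....bbb.##
##.....bb...b....bb....bbb.##
##.....bb.#.b...bbb....bbb.##
#......bb.#..bbbbbb....bbb.##
.......bb....bbbbb....bbbbb##
.......bb......bb.....bbbbb.#
........bb...........bbbbbb.#
.........bb.........bbbbbb..#
.........bbbb.....bbbbbbb..##
...........bbbbbbbbbbbb...###
.............bbbbbbbbb..#####
................bbbbb..######
#................bb...#######
##..................#########
###..........#...############
#####......##################
#############################
```

Request:
servo_tool(grip=[0.383,0.383,0.383,0.383,0.383], xyz=[[-0.002,-0.01,0],[-0.006,-0.03,0],[-0.012,-0.06,0],[-0.018,-0.092,0],[-0.025,-0.124,0]], rotation=[[0,0,0],[0,0,0],[0,0,0],[0,0,0],[0,0,0]])

```text
time_s: 18.67
tcp_pos: [451.2, -80.1, 150.1]
tool_rot: [1.0, -0.021, -0.001, 0.0]
ft_force: [0.2, 0.5, -0.2]
grip_width: 0.381
finger_force: 6.5
```

Request:
servo_tool(grip=[0.383,0.383,0.383,0.383,0.383], xyz=[[-0.006,-0.032,0],[-0.013,-0.064,0],[-0.019,-0.096,0],[-0.026,-0.128,0],[-0.032,-0.16,0]], rotation=[[0,0,0],[0,0,0],[0,0,0],[0,0,0],[0,0,0]])

```text
time_s: 19.08
tcp_pos: [425.4, 81.0, 149.9]
tool_rot: [1.0, -0.021, -0.001, 0.001]
ft_force: [1.2, 0.4, -0.7]
grip_width: 0.386
finger_force: 6.5
```

Request:
servo_tool(grip=[0.383,0.383,0.383,0.383,0.383], xyz=[[-0.006,-0.032,0],[-0.013,-0.064,0],[-0.018,-0.09,0],[-0.022,-0.11,0],[-0.024,-0.122,0]], rotation=[[0,0,0],[0,0,0],[0,0,0],[0,0,0],[0,0,0]])

```text
time_s: 19.5
tcp_pos: [406.2, 205.2, 149.9]
tool_rot: [1.0, -0.019, -0.001, 0.0]
ft_force: [0.5, -0.1, -0.9]
grip_width: 0.384
finger_force: 6.5
```

Request:
servo_tool(grip=[0.383,0.383,0.383,0.383,0.383], xyz=[[0,0,0],[0,0,0],[0,0,0],[0,0,0],[0,0,0]], rotation=[[0,0,0],[0,0,0],[0,0,0],[0,0,0],[0,0,0]])

```text
time_s: 19.92
tcp_pos: [408.5, 200.9, 150.2]
tool_rot: [1.0, -0.022, -0.0, 0.001]
ft_force: [0.3, -0.7, -0.2]
grip_width: 0.388
finger_force: 6.5
```

```bash
python3 - <<'E'
from tips import *
from tgt import *
print(onz(cam('scene'),[(330.6,261)],68))
w,cw=snap('wrist','w11.png'); print(proj(cw,[[508,199,68]]))
E
```

```text
19.9167 [408.5 200.9 150.2] [ 0.27  0.48 -0.96  2.1   0.55  0.83 -2.64] 
 [[ 0.999 -0.044 -0.   ]
 [-0.044 -0.999 -0.002]
 [-0.     0.002 -1.   ]] [ 0.3 -0.7 -0.2] 0.3880486131912128 6.504537016153336
[[507.04453072 200.15067957  68.        ]]
[[276.26166471  54.7651966 ]]
```

View pics/w11.png

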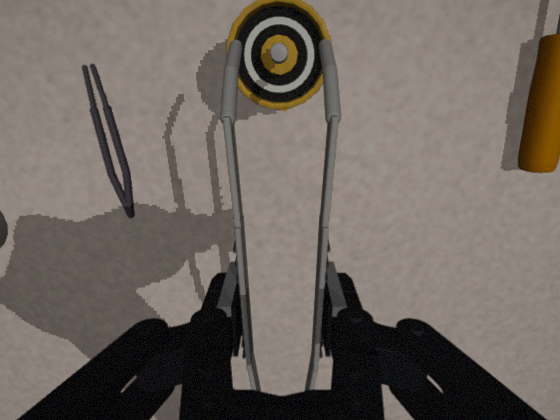

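The seal ring is centred at about (279,54), and the tips are at about (236,44) and (324,44), hovering above the valve. I'll measure the ring and align to it.

```bash
cat > seal.py <<'E'
from tips import *
def seal(w,cw,z=68,c=(279,54)):
    a=w.astype(int); m=((a.min(2)>140)).astype(np.uint8); Y,X=np.mgrid[:420,:560]; r=np.hypot(X-c[0],Y-c[1]); m[(r>48)|(r<15)]=0
    ys,xs=np.nonzero(m); e=cv2.fitEllipse(np.c_[xs,ys].astype(np.float32)) 
    h=cv2.cvtColor(w,cv2.COLOR_RGB2HSV); b=cv2.inRange(h,(12,90,40),(32,255,255)); b[r<32]=0;b[r>75]=0; ct=np.argwhere(b)[:,::-1]
    hull=cv2.convexHull(ct.astype(np.int32)); 
    return len(xs),e,onz(cw,[e[0]],z)[0],(ct.min(0),ct.max(0))
E
python3 - <<'E'
from seal import *
from tgt import *
w=cv2.imread('pics/w11.png')[:,:,::-1].copy(); cw=cam('wrist',s)
n,e,c,b=seal(w,cw); print(n,e,c.round(1),b)
o,P=tips(w,cw,s['tcp_pos'][2]-22.8); print(o,P.round(1))
tm=np.array([99,-.55,22.8]); S=(c-s['tcp_pos'])@Rm; print('seal in tool',S.round(1),'move',(S-tm).round(1))
E
```

```text
19.9667 [408.5 201.1 150.3] [ 0.27  0.48 -0.96  2.1   0.55  0.83 -2.64] 
 [[ 0.999 -0.044  0.   ]
 [-0.044 -0.999 -0.002]
 [ 0.     0.002 -1.   ]] [-0.3 -0.1 -0. ] 0.38185032589802237 6.505045294761658
889 ((278.54833984375, 54.33970260620117), (63.82343673706055, 68.51907348632812), 179.53668212890625) [508.3 197.9  68. ] (array([227,   0]), array([330, 111]))
[(np.float64(278.36), np.float64(47.0), np.int32(181)), (np.float64(278.7261904761905), np.float64(10.0), np.int32(5520))] [[506.3 197.7 127.5]
 [518.9 197.  127.5]]
seal in tool [99.8 -1.4 82.3] move [ 0.8 -0.8 59.5]
```

Request:
servo_tool(grip=[0.383,0.383,0.383,0.383,0.383], xyz=[[0.001,-0.0005,0.004],[0.0018,-0.0008,0.012],[0.0018,-0.0008,0.022],[0.0018,-0.0008,0.032],[0.0018,-0.0008,0.04]], rotation=[[0,0,0],[0,0,0],[0,0,0],[0,0,0],[0,0,0]])

```text
time_s: 20.38
tcp_pos: [409.6, 202.3, 108.8]
tool_rot: [1.0, -0.021, -0.001, 0.001]
ft_force: [-0.8, -0.9, -1.1]
grip_width: 0.382
finger_force: 6.5
```

Request:
servo_tool(grip=[0.383,0.383,0.383,0.383,0.383], xyz=[[0,0,0.004],[0,0,0.007],[0,0,0.008],[0,0,0.008],[0,0,0.008]], rotation=[[0,0,0],[0,0,0],[0,0,0],[0,0,0],[0,0,0]])

```text
time_s: 20.8
tcp_pos: [410.3, 203.0, 102.6]
tool_rot: [1.0, -0.021, 0.0, 0.001]
ft_force: [0.3, -0.2, -1.1]
grip_width: 0.383
finger_force: 6.5
```

```bash
python3 - <<'E'
from seal import *
from tgt import *
w,cw=snap('wrist','w12.png'); pr=proj(cw,[[508.3,197.9,68]])[0]; print(pr)
n,e,c,b=seal(w,cw,c=pr); print(n,e,c.round(1),b)
S=(c-s['tcp_pos'])@Rm; print('seal in tool',S.round(1),(S-[97.8,-.55,22.8]).round(1))
x,y=pr.astype(int)
h=cv2.cvtColor(w,cv2.COLOR_RGB2HSV)
for j in range(max(0,y-64),y+64,3):
    print('%3d '%j+''.join(('b' if 12<=h[j,i,0]<=32 and h[j,i,1]>90 else '#' if w[j,i].min()>140 else '.' if w[j,i].max()<55 else 'o') for i in range(x-70,x+71,2)))
E
```

```text
20.8 [410.3 203.  102.6] [ 0.18  0.56 -0.87  2.13  0.65  0.74 -2.73] 
 [[ 0.999 -0.042  0.001]
 [-0.042 -0.999 -0.001]
 [ 0.001  0.001 -1.   ]] [ 0.3 -0.2 -1.1] 0.3831912661750287 6.504953429102898
[283.1171035   49.07814308]
1415 ((283.6799011230469, 49.09492492675781), (82.85598754882812, 90.23643493652344), 0.9546661376953125) [508.3 197.7  68. ] (array([215,   0]), array([353, 120]))
seal in tool [98.1  1.1 34.7] [ 0.3  1.7 11.9]
  0 oooooooobbbbbbbbb...........b..oooooooooo..............bbbbbbbbbooooooo
  3 ooooooobbbbbbbbbb.........ooo##########o###oo..b..b.....bbbbbbbbboooooo
  6 oooooobbbbbbbbb.........o#####o#o##############o.......b.bbbbbbbbbooooo
  9 ooooobbbbbbbb.........o#########ooooooo##########o.........bbbbbbbboooo
 12 oooobbbbbbbb........o##o###ooo.........b..oo#######o.......bbbbbbbboooo
 15 oooobbbbbbb....b...o#####oo..................o######o........bbbbbbbooo
 18 oooobbbbbb.b....b.ooo##oo................b.....o#####o....b...bbbbbbooo
 21 ooobbbbbbb..b....oooo#o......b...................#####o...b...bbbbbbboo
 24 oobbbbbbb.......o#o##ob......b.bbbbbbbbbb.........
[... 1525 characters left out ...]
.ooooooobboooooo
 87 ooooooooooooob.b.....o#o####oo............o#######o.....ooooooobooooooo
 90 oooooooooooobbb......b.o#########oooooooo#######o.......ooooooooooooooo
 93 oooooooooooobbbb.........oo######oooooooo####oo.........ooooooooooooooo
 96 oooooooooooobbbbbb..........ooo##oooooooooo...........bbooooooooooooooo
 99 oooooooooooobbbbbbbb................................bbbbooooooooooooooo
102 ooooooooooooobbbbbbbbb.........bb...........b.....bbbbbbooooooooooooooo
105 ooooooooooooooobbbbbbbbbb......b...............bbbbbbbbbooooooooooooooo
108 ooooooooooooooooobbbbbbbbbbbb..............bbbbbbbbbbbboooooooooooooooo
111 ooooooooooooooooooobbbbbbbbbbbbbbbbbbbbbbbbbbbbbbbbbboooooooooooooooooo
```

Request:
servo_tool(grip=[0.383,0.383,0.383,0.383,0.383], xyz=[[0.0003,0.0014,0],[0.0003,0.0014,0.001],[0.0003,0.0014,0.003],[0.0003,0.0014,0.005],[0.0003,0.0014,0.007]], rotation=[[0,0,0],[0,0,0],[0,0,0],[0,0,0],[0,0,0]])

```text
time_s: 21.27
tcp_pos: [410.5, 201.2, 95.2]
tool_rot: [1.0, -0.021, 0.0, 0.001]
ft_force: [0.2, -0.5, -0.8]
grip_width: 0.385
finger_force: 6.5
```

Request:
servo_tool(grip=[0.383,0.383,0.383,0.383,0.383], xyz=[[0,0,0],[0,0,0],[0,0,0],[0,0,0],[0,0,0]], rotation=[[0,0,0],[0,0,0],[0,0,0],[0,0,0],[0,0,0]])

```text
time_s: 21.68
tcp_pos: [410.4, 201.3, 95.4]
tool_rot: [1.0, -0.021, 0.0, 0.001]
ft_force: [-0.7, -0.0, -1.7]
grip_width: 0.382
finger_force: 6.5
```

```bash
cat > look.py <<'E'
from seal import *
from tgt import *
def look(fn):
    zz=[];ff=[]
    for k in range(4):
        w,cw=snap('wrist',fn); t=read_state(); zz.append(t['tcp_pos']); ff.append(t['ft_force'])
    print('tcp',np.mean(zz,0).round(2),'ft',np.mean(ff,0).round(2))
    st=read_state(); pr=proj(cw,[[508.3,197.8,68]])[0]; n,e,c,b=seal(w,cw,c=pr)
    h=cv2.cvtColor(w,cv2.COLOR_RGB2HSV).astype(int)
    g=(w.min(2)>55)&(w.max(2)<140)&(h[...,1]<70)
    res=[]
    for x0,x1 in((218,262),(300,350)):
        rows=[(j,np.nonzero(g[j,x0:x1])[0]+x0) for j in range(20,80)]
        res.append([(j,int(x.min()),int(x.max()),len(x)) for j,x in rows if len(x)>=3][0:30:3])
    print('ring',e,'world',c.round(1)); print(res[0]);print(res[1])
    S=(c-np.mean(zz,0))@Rm; print('seal in tool',S.round(1))
    return w,cw
E
python3 -c "
from look import *
look('w13.png')"
```

```text
21.6833 [410.4 201.3  95.4] [ 0.18  0.57 -0.86  2.13  0.66  0.73 -2.74] 
 [[ 0.999 -0.042  0.   ]
 [-0.042 -0.999 -0.002]
 [ 0.     0.002 -1.   ]] [-0.7 -0.  -1.7] 0.38196438785238246 6.502791121602058
tcp [410.45 201.32  95.44] ft [ 0.13 -0.3  -0.9 ]
ring ((279.5450134277344, 47.92726135253906), (87.44271850585938, 91.70030975341797), 178.63653564453125) world [508.3 197.6  68. ]
[(28, 235, 246, 3), (41, 231, 240, 10), (44, 230, 241, 12), (47, 229, 241, 13), (50, 229, 241, 13), (53, 228, 240, 13), (56, 227, 241, 15), (59, 227, 242, 15), (62, 226, 243, 16), (65, 225, 244, 16)]
[(20, 308, 320, 3), (24, 311, 323, 4), (29, 314, 324, 3), (39, 318, 327, 7), (42, 318, 330, 13), (45, 319, 331, 13), (48, 320, 331, 12), (51, 321, 332, 12), (54, 319, 333, 13), (57, 318, 334, 16)]
seal in tool [97.9 -0.5 27.5]
```

Request:
servo_tool(grip=[0.383,0.383,0.383,0.383,0.383], xyz=[[-0.0004,0,0.0005],[-0.0006,0,0.001],[-0.0006,0,0.0015],[-0.0006,0,0.002],[-0.0006,0,0.002]], rotation=[[0,0,0],[0,0,0],[0,0,0],[0,0,0],[0,0,0]])

```text
time_s: 22.3
tcp_pos: [409.8, 201.3, 93.3]
tool_rot: [1.0, -0.021, 0.0, 0.001]
ft_force: [-0.2, -0.5, -0.7]
grip_width: 0.383
finger_force: 6.5
```

Request:
servo_tool(grip=[0.383,0.383,0.383,0.383,0.383], xyz=[[0,0,0.0003],[0,0,0.0003],[0,0,0.0006],[0,0,0.0006],[0,0,0.0006]], rotation=[[0,0,0],[0,0,0],[0,0,0],[0,0,0],[0,0,0]])

```text
time_s: 22.72
tcp_pos: [409.8, 201.4, 92.8]
tool_rot: [1.0, -0.021, 0.0, 0.001]
ft_force: [0.3, 0.1, 0.0]
grip_width: 0.387
finger_force: 6.5
```

```bash
python3 -c "
from look import *
look('w14.png')"
```

```text
22.7167 [409.8 201.4  92.8] [ 0.17  0.57 -0.85  2.13  0.67  0.72 -2.74] 
 [[ 0.999 -0.042  0.   ]
 [-0.042 -0.999 -0.002]
 [ 0.     0.002 -1.   ]] [0.3 0.1 0. ] 0.38679481299715845 6.49810217320919
tcp [409.84 201.37  92.82] ft [-0.28  0.72 -0.33]
ring ((279.6829833984375, 45.663299560546875), (89.14225769042969, 92.04981231689453), 171.3127899169922) world [508.2 197.7  68. ]
[(39, 232, 241, 8), (42, 230, 240, 11), (45, 230, 241, 12), (48, 229, 241, 13), (51, 228, 240, 13), (54, 228, 241, 14), (57, 227, 242, 15), (60, 226, 242, 16), (63, 226, 244, 15), (66, 225, 245, 16)]
[(20, 311, 323, 3), (24, 314, 325, 3), (30, 316, 327, 3), (36, 318, 328, 3), (40, 319, 329, 10), (43, 320, 331, 12), (46, 320, 332, 13), (49, 321, 332, 12), (52, 321, 333, 13), (55, 319, 333, 14)]
seal in tool [98.5 -0.5 24.8]
```

Request:
servo_tool(grip=[0.383,0.383,0.383,0.383,0.383], xyz=[[0,0,0.0003],[0,0,0.0006],[0,0,0.0009],[0,0,0.0009],[0,0,0.0009]], rotation=[[0,0,0],[0,0,0],[0,0,0],[0,0,0],[0,0,0]])

```text
time_s: 23.33
tcp_pos: [409.8, 201.3, 91.9]
tool_rot: [1.0, -0.021, 0.0, 0.001]
ft_force: [-0.7, 0.7, -0.2]
grip_width: 0.383
finger_force: 6.5
```

```bash
python3 -c "
from look import *
look('w15.png')
f=[];g=[];m=[]
for k in range(8): get_image('wrist');t=read_state();f.append(t['ft_force']);g.append(t['grip_width']);m.append(t['moment'])
print(np.mean(f,0),np.std(f,0),np.mean(g),np.mean(m,0))"
```

```text
23.3333 [409.8 201.3  91.9] [ 0.17  0.57 -0.85  2.14  0.67  0.72 -2.74] 
 [[ 0.999 -0.042  0.   ]
 [-0.042 -0.999 -0.002]
 [ 0.     0.002 -1.   ]] [-0.7  0.7 -0.2] 0.3833057659200089 6.474845185875893
tcp [409.81 201.33  91.89] ft [-0.16  0.23 -0.36]
ring ((279.593505859375, 45.40647888183594), (89.3394775390625, 92.30126953125), 172.61611938476562) world [508.2 197.6  68. ]
[(21, 235, 247, 4), (40, 231, 240, 10), (43, 230, 241, 12), (46, 229, 241, 13), (49, 228, 241, 14), (52, 228, 240, 13), (55, 227, 241, 15), (58, 227, 242, 15), (61, 226, 243, 16), (64, 225, 244, 16)]
[(21, 312, 324, 3), (24, 314, 325, 3), (30, 317, 327, 3), (35, 318, 328, 3), (39, 319, 330, 10), (42, 320, 332, 13), (45, 321, 332, 12), (48, 321, 333, 13), (51, 320, 333, 13), (54, 319, 334, 16)]
seal in tool [98.4 -0.5 23.9]
[-0.41079063  0.20298487 -0.49110626] [0.62279474 0.43216738 0.39459312] 0.38482718865037024 [0.03610132 0.02168895 0.01408455]
```

```bash
python3 - <<'E'
from h import *
for f in('w10','w12','w13','w14','w15'):
    w=cv2.imread('pics/%s.png'%f)[:,:,::-1].astype(np.float32); rb=cv2.GaussianBlur(w[...,0]-w[...,2],(5,5),0)
    out=[]
    for rows in((122,150),(155,190),(195,225)):
        sep=[]
        for j in range(*rows):
            c=[]
            for a,b in((205,255),(310,355)):
                wt=np.clip(9-rb[j,a:b],0,6); c.append((wt*np.arange(a,b)).sum()/max(wt.sum(),1e-6))
            sep.append(c[1]-c[0])
        out.append(np.median(sep).round(2))
    # bend row: brightness step along arm
    print(f,out)
E
```

```text
w10 [np.float64(102.39), np.float64(95.02), np.float64(88.06)]
w12 [np.float64(101.81), np.float64(94.81), np.float64(87.48)]
w13 [np.float64(101.21), np.float64(94.5), np.float64(87.16)]
w14 [np.float64(101.92), np.float64(94.28), np.float64(86.98)]
w15 [np.float64(102.42), np.float64(94.84), np.float64(87.65)]
```

Request:
servo_tool(grip=[0.383,0.383,0.383,0.383,0.383], xyz=[[0,0,0.0003],[0,0,0.0006],[0,0,0.0007],[0,0,0.0007],[0,0,0.0007]], rotation=[[0,0,0],[0,0,0],[0,0,0],[0,0,0],[0,0,0]])

```text
time_s: 24.35
tcp_pos: [409.8, 201.3, 91.2]
tool_rot: [1.0, -0.021, 0.0, 0.001]
ft_force: [-0.1, -0.5, -0.5]
grip_width: 0.383
finger_force: 6.4
```

```bash
python3 - <<'E'
from look import *
look('w16.png'); print(read_state()['finger_force'])
# tip row / col via masks, sub-pixel: gap at rows relative to tip start, and scene check of valve
for f in('w13','w14','w15','w16'):
    w=cv2.imread('pics/%s.png'%f)[:,:,::-1].astype(np.float32); rb=cv2.GaussianBlur(w[...,0]-w[...,2],(5,5),0)
    out=[]
    for rows in((122,150),(155,190),(195,225)):
        sep=[]
        for j in range(*rows):
            c=[]
            for a,b in((205,255),(310,355)):
                wt=np.clip(9-rb[j,a:b],0,6); c.append((wt*np.arange(a,b)).sum()/max(wt.sum(),1e-6))
            sep.append(c[1]-c[0])
        out.append(float(np.median(sep).round(2)))
    print(f,out)
E
```

```text
24.35 [409.8 201.3  91.2] [ 0.17  0.58 -0.85  2.14  0.67  0.72 -2.74] 
 [[ 0.999 -0.042  0.   ]
 [-0.042 -0.999 -0.002]
 [ 0.     0.002 -1.   ]] [-0.1 -0.5 -0.5] 0.38334748858884116 6.44639678299427
tcp [409.81 201.32  91.19] ft [-0.04  0.02 -0.2 ]
ring ((279.4883728027344, 45.150020599365234), (89.3441162109375, 92.67133331298828), 173.5638885498047) world [508.2 197.6  68. ]
[(37, 231, 240, 7), (40, 230, 240, 11), (43, 229, 241, 13), (46, 229, 241, 13), (49, 228, 240, 13), (52, 228, 240, 13), (55, 227, 240, 14), (58, 226, 240, 15), (61, 226, 242, 16), (64, 225, 244, 16)]
[(20, 312, 324, 3), (24, 314, 325, 3), (31, 317, 327, 3), (38, 319, 330, 10), (41, 320, 332, 13), (44, 322, 333, 12), (47, 322, 333, 12), (50, 320, 334, 14), (53, 320, 334, 14), (56, 319, 335, 16)]
seal in tool [98.5 -0.5 23.2]
6.4481473714113235
w13 [101.21, 94.5, 87.16]
w14 [101.92, 94.28, 86.98]
w15 [102.42, 94.84, 87.65]
w16 [102.94, 95.3, 87.87]
```

```bash
python3 - <<'E'
from look import *
cw=cam('wrist',s)
for z in(70.5,): 
    P=[s['tcp_pos']+Rm@np.array([98,y,s['tcp_pos'][2]-z]) for y in(-17.75,16.75)]; print(proj(cw,P).round(1))
w=cv2.imread('pics/w16.png')[:,:,::-1]; h=cv2.cvtColor(w,cv2.COLOR_RGB2HSV)
for j in range(34,60,2): print('%3d '%j+''.join(('b' if 12<=h[j,i,0]<=32 and h[j,i,1]>90 else '#' if w[j,i].min()>140 else '.' if w[j,i].max()<55 else 'o') for i in list(range(220,256))+list(range(308,345))))
im,cm=snap('scene','s16.png'); hb=cv2.cvtColor(im,cv2.COLOR_RGB2HSV); b=cv2.inRange(hb,(12,90,40),(30,255,255)); b[:,:300]=0;b[:,360:]=0;b[:230]=0;b[300:]=0
h5=cv2.cvtColor(cv2.imread('pics/s5.png'),cv2.COLOR_BGR2HSV); b5=cv2.inRange(h5,(12,90,40),(30,255,255)); b5[:,:300]=0;b5[:,360:]=0;b5[:230]=0;b5[300:]=0
print(cv2.boundingRect(b),cv2.boundingRect(b5))
E
```

```text
24.55 [409.8 201.3  91.2] [ 0.17  0.58 -0.85  2.14  0.67  0.72 -2.74] 
 [[ 0.999 -0.042  0.   ]
 [-0.042 -0.999 -0.002]
 [ 0.     0.002 -1.   ]] [-0.1  0.3 -0.8] 0.3832304347094353 6.4481473714113235
[[234.   45.8]
 [325.   45.8]]
 34 ...........oo###oo##oo...b........bb..........oo#######oo.............bbb
 36 .....b.....o#o##o###o..........b..bb......b....o#######oo.............bbb
 38 ...........oooooooooo.............bb...........o##oooooooooo.....b.b..bbb
 40 ...b......ooooooooooo.......b.b..bbb...........ooooooooooooo........b.bbb
 42 .........ooooooooooooo........b..bbb.............oooooooooooo.........bbb
 44 .........ooooooooooooo...........bbb.............ooooooooooooo........bbb
 46 .........ooooooooooooo.b........bbbb..b..b.......ooooooooooooo........bbb
 48 ........oooooooooooooo.......b...bbb..............oooooooooooo.........bb
 50 ........ooooooooooooo.....b.b....bbb.b......b...ooooooooooooooo..b..b.bbb
 52 .......oooooooooooooo.......b.....bb...........oooooooooooooooo........bb
 54 .......oooooooooooooo.......b..b..bb.........b.ooooooooooooooooo......bbb
 56 .......ooooooooooooooo...b..b..................ooo.ooooooooooooo.....bbbb
 58 ......ooooooooooooooooo...................b...oooooooooooooooooo.....bbbb
(318, 251, 23, 33) (318, 251, 23, 33)
```

```bash
python3 -c "
from workcell import finish_job; print(finish_job())"
```

```text
the job is handed in; nothing more can be done
None
```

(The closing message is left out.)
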